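# Rock a charged battery block into a gas monitor and switch it on

## Robot

A 6-joint arm with a two-finger parallel gripper is mounted at the origin on a cart in front of the work surface, level with it; the furniture and walls round the work are solid. World frame = base frame: x ahead of the robot, y to its left, z up, the work surface at z = 0. Lengths are in m, angles in rad, forces in N, time in s.
With the tool pointing down it reaches from about 0.325 to 0.925 m from the base axis. Payload 3.1 kg.
Tool frame: the origin (TCP) lies midway between the tips of the shut fingers; the grasp point (between the pads) lies 19 mm behind it; z points along the fingers, y is the line along which they close (so a half turn about z gives the same grasp; the last joint's range is limited). The gripper opens to 85 mm and grips with 20 to 120 N. Pads are 22 mm wide; open, the fingers measure 114 mm over their backs; the gripper's body (76 mm by 85 mm) begins 54 mm behind the grasp point. The pads swing forward as they close: fully open they stand 13 mm farther back than shut.
Start: joints at [1.028, 0.217, 1.613, -0, 1.311, -0.112], TCP at [0.261, 0.568, 0.195] pointing down, gripper open.
Joint ranges: [-2.75, 2.75], [-0.78, 2.1], [0.31, 2.55], [-1.13, 4.27], [0.13, 2.63], [-2.58, 2.58]. Speed limits (rad/s): [2.79, 2.79, 3.14, 3.14, 3.14, 3.14].

## Interface

Orientations are given as a rotation vector (axis times angle).
In Python, from cell import env gives the robot as it stands.
- The arm moves only by the tool jog_arm, called as name(argument=value, ...) on one line, values as JSON. Schema: {"type":"object","properties":{"rows":{"type":"object","properties":{"x":{"type":"array","items":{"type":"number"},"minItems":1,"maxItems":20},"y":{"type":"array","items":{"type":"number"},"minItems":1,"maxItems":20},"z":{"type":"array","items":{"type":"number"},"minItems":1,"maxItems":20},"drx":{"type":"array","items":{"type":"number"},"minItems":1,"maxItems":20},"dry":{"type":"array","items":{"type":"number"},"minItems":1,"maxItems":20},"drz":{"type":"array","items":{"type":"number"},"minItems":1,"maxItems":20}},"additionalProperties":false,"required":["x","y","z","drx","dry","drz"]},"jaw":{"type":"number"},"grip_force":{"type":"number"},"only":{"type":"string"},"quiet":{"type":"boolean"},"lines":{"type":"string"}},"required":["rows"],"additionalProperties":false}. rows is an object with one list for each field, all of the same length, 1 to 20, a row being the entries at one place: x, y, z (the shift in mm), drx, dry, drz (a rotation vector in units of 0.05 rad); each row shifts and turns the commanded pose from where the row before left it, along the tool's axes as they then stand; what a row does not reach is not made up. A row lasts 1/12 s, in which the tool goes at most 0.0417 m and 0.125 rad, less where a joint would pass 70% of its speed; a pose out of reach is approached as far as the arm can. jaw is the opening from 0.0 (shut) to 1.0 (fully open), set as the call begins (left out keeps the last). The fingers move at their own pace and stop on an object; grip_force is the grip in N (left out, the last holds). Time passes only in rows, so rows that do not move let the fingers close. The tool returns the time, the measured TCP pose, the force, the opening and the grip force at its end. only (a regular expression) keeps the lines of the reply that match it, lines (a string "A,B") keeps lines A to B, and quiet returns only ok. Input that does not fit is refused with a message, and nothing moves.
- env.read_state(): the state, without advancing time (a new reading comes with each control period).
- env.snapshot(name): name is "scene" or "top"; returns the picture (420x560x3 uint8, blue, green, red); there is no depth.
- env.camera_info(name): a dict with "fx", "fy", "cx", "cy" (pixels), "dist_coeffs" ([k1, k2, p1, p2, k3] as OpenCV has them; the pictures are not rectified), "rvec" (rotation vector, rad) and "tvec" (3), from world to camera coordinates, as OpenCV has them. Camera axes: x right, y down, z forward; pixel columns grow to the right and rows downward; lengths in m; the calibration is good to about 2 mm. A picture is of the moment at which its call begins. camera_info takes no time and is no camera call.
- env.hand_in(): hands the job in; it is judged then, once.
The state is a dict: "time_s": time; "joint_positions": joint angles; "dq": joint speeds; "tau": joint torques, N m; "tcp_pos": TCP position; "orientation": TCP orientation; "ft_force": force on the tool from outside, world axes, zero at the start; "ft_torque": the same for the moment, N m; "finger_gap": opening from 0.0 (shut) to 1.0 (fully open); "gripper_force": force on a finger pad.
Only numpy, scipy, OpenCV 4.12 (cv2) and the standard library are available. Lean on these libraries where they do the work, as an engineer would, in place of code of your own. Each camera call takes 0.05 s, during which the arm holds its last target. There are 200 camera calls.

## Task

Fit the charged battery pack (green band) into the yellow gas monitor: tip it nose down, push its contact nose under the hood against the sprung contact block, and rock the tail down until the pack lies flat and fully home in the bay. Then switch the monitor on with its round green key, pressing only until the key clicks and not on to its stop, and let go. Leave the spent pack (red band) and the other things on the table where they are.

Things in the scene. Friction and masses are not known exactly. Their poses are not given: they have to be found in the camera images.
- monitor: Portable gas monitor, fixed on the table: yellow head (x -75..0 mm, 90 mm wide, 39 mm high; three sensor ports on its front reach x = -80) and behind it a black battery bay (x 0..112 mm, 66 mm wide). Origin: on the table under the middle of the edge where head and bay meet; +x from head to the tail end of the bay, z up. The key stands at x = -45, y = -22 mm.
- hood_edge (a point): Middle of the hood's lower edge, (0, 0, 31) mm in the monitor's frame. From here the contact slot runs 20 mm into the head (-x), 49 mm wide, from the bay floor (z = 8) up to the hood (z = 31); the hood is 8 mm thick. A pack cannot be dropped in level: its tongue must go under the hood first.
- rear_wall (a point): Middle of the bay's rear wall, inner face, (104, 0, 23) mm in the monitor's frame, at the height of the wall's top. The side walls' inner faces are at y = +-24.5 mm (49 mm apart), their tops at z = 26 mm; the upper 4 mm of all three walls flare outward. The bay floor is at z = 8 mm.
- bay_seat (a point): Point on the bay floor, at (48, 0, 8) mm in the monitor's frame, axes as the monitor's: where the pack's origin is, with the same axes, when it is seated against the rear wall. From there the pack can still be pushed up to about 8 mm towards the head (-x).
- contact_block (a joint): Sprung contact block in the slot, m: 0 = out (its face 4 mm inside the hood's edge, monitor x = -4 mm), 0.009 = fully pushed in towards the head. Spring 1.2 N at 0, 300 N/m more. A seated pack holds it 4 mm in or more.
- charged_pack: Charged battery pack, loose, 0.42 kg +-25 %: grey block with a GREEN band across its top. Origin: centre of the underside of its 112 mm length. Block: x -40..+56, y +-23, 46 mm high. Tongue with contacts (the nose): x -56..-40, 40 mm wide, z 0..16 mm. +x is the tail, z up. Grip it across its 46 mm width on the upper 20 mm, which stay clear of the bay walls.
- charged_pack_nose (a point): Middle of the lower front edge of the charged pack's tongue, (-56, 0, 0) mm in the pack's frame.
- spent_pack: Spent battery pack: the same shape, with a RED band; stays where it is on the mat. Origin and axes as for the charged pack.
- power_key (a joint): Travel of the key, m: 0 = up, grows as it is pressed, stop at 0.006. Dome key: 0.8 N to start, rising to 4.3 N at 1.5 mm, then it clicks and the force drops, to 1.4 N at 4.5 mm; beyond that it stiffens again to 5.6 N at the stop. It counts as clicked past 2.3 mm and springs back when let go.
- key_face (a point): Centre of the top of the round green power key (23 mm across) on the head, 51 mm above the table when it is up; it moves straight down with the key.
- cabinet_corner (a point): Point on the table under the near right corner of the tall grey cabinet left of the work (fixed, solid, from 70 mm up to 754 mm, on feet). World axes. From this corner its front runs 660 mm to the left at 60 degrees from +x (towards +y), with a door handle 18 mm proud, its side away from the robot at -30 degrees. Swing the arm in front of it with the reach drawn in.
- mat: Blue bench mat 244 x 160 x 3 mm, fixed, on which both packs lie. Origin: centre of its underside, x along its length.
- cleaner_bottle: White bottle with an orange cap, 70 mm across, 190 mm high, upright; bystander. Origin: centre of its underside.
- dropper: Small brown dropper bottle, 30 mm across, 78 mm high, upright; bystander. Origin: centre of its underside.
- dish: Shallow open pale green dish, 71 mm across, 25 mm high; bystander. Origin: centre of its underside.
- strip_box: Red carton 59 x 98 x 32 mm, lying; bystander. Origin: centre of its underside.

How it is judged:
By the outcome, as a careful person would: the job done as asked, in the order asked, and still so for the second after the job is handed in, with the robot touching nothing.
It also fails if it takes over 51 s, if anything falls off the work surface, if the arm or the gripper's body presses on something with over 40 N, if the wrist force passes 120 N, or if a joint passes its speed limit or range.

## Working session

There is one attempt and no reset: what is moved stays moved. The work goes in short steps, Python scripts to look and compute and a tool call to move; the robot and the scene stay as the last step left them, time stands still between calls to the robot, and variables do not carry over. Pictures are saved under pics/ and viewed, at most 11 in all, crops included, and the job is handed in when it is done.

```bash
ls; mkdir -p pics; python3 - <<'E'
from cell import env
import cv2
for n in("scene","top"):
    cv2.imwrite(f"pics/{n}0.png",env.snapshot(n)); print(n,env.camera_info(n))
s=env.read_state();print(s)
E
```

```text
cell.py
pics
scene {'fx': 524.0964938138468, 'fy': 524.0964938138468, 'cx': 272.8997325056771, 'cy': 207.9711832968284, 'dist_coeffs': array([-0.18355975,  0.        ,  0.        ,  0.        ,  0.        ]), 'rvec': array([ 2.35062979, -0.59492831,  0.24144498]), 'tvec': array([-0.56515602,  0.01003713,  1.05598487])}
top {'fx': 458.7097400093949, 'fy': 458.7097400093949, 'cx': 275.6123755433835, 'cy': 209.91800627272227, 'dist_coeffs': array([-0.06535376,  0.        ,  0.        ,  0.        ,  0.        ]), 'rvec': array([ 2.17999217, -2.15292108,  0.15390884]), 'tvec': array([-0.29145862,  0.4690186 ,  0.9884691 ])}
{'time_s': 0.1, 'joint_positions': array([ 1.02779298e+00,  2.17692177e-01,  1.61477790e+00, -7.52203559e-06,
        1.31130986e+00, -1.12211422e-01]), 'dq': array([ 0.00076716, -0.00283682, -0.00203576, -0.00093585,  0.00018436,
       -0.00295232]), 'tau': array([-1.77031293e-04, -3.98081160e+01, -3.04970348e+01, -1.80462689e-04,
        4.23771038e-03,  1.53600354e-06]), 'tcp_pos': array([0.26055871, 0.56719985, 0.19398839]), 'orientation': array([-0.67131368, -3.06831439,  0.003256  ]), 'ft_force': array([ 0.29586609, -0.21282311,  0.52062111]), 'ft_torque': array([0.03112129, 0.00562985, 0.08113561]), 'gripper_force': 0.0, 'finger_gap': 1.0010881722463243}
```

View pics/scene0.png

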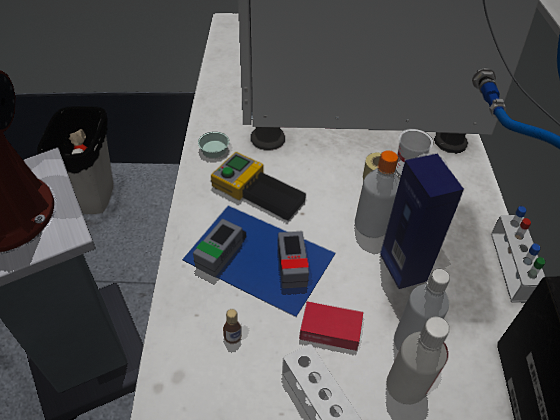

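View pics/top0.png

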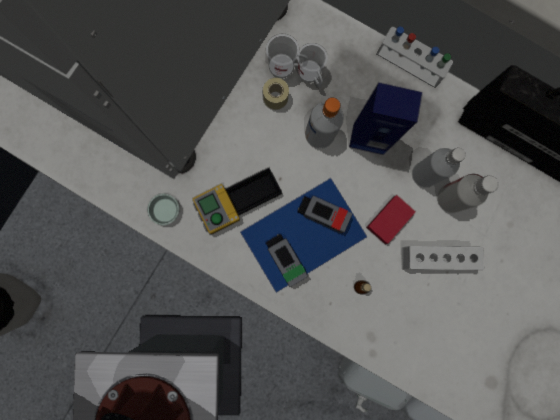

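The charged pack (green) is at about scene (218,248) and top (287,260). The monitor is at scene (257,185) and top (238,200). I'll enlarge both areas to pick points.

```bash
cat > h.py <<'E'
import numpy as np,cv2
from cell import env
from scipy.spatial.transform import Rotation as R
def proj(n,P):
    c=env.camera_info(n);K=np.array([[c["fx"],0,c["cx"]],[0,c["fy"],c["cy"]],[0,0,1]])
    return cv2.projectPoints(np.float64(P).reshape(-1,1,3),c["rvec"],c["tvec"],K,c["dist_coeffs"])[0][:,0]
def unproj(n,uv,z):
    c=env.camera_info(n);K=np.array([[c["fx"],0,c["cx"]],[0,c["fy"],c["cy"]],[0,0,1]])
    p=cv2.undistortPoints(np.float64(uv).reshape(-1,1,2),K,c["dist_coeffs"])[:,0]
    M=cv2.Rodrigues(c["rvec"])[0];o=-M.T@c["tvec"];d=np.c_[p,np.ones(len(p))]@M
    z=np.broadcast_to(z,len(p))
    return o+d*((z-o[2])/d[:,2])[:,None]
E
python3 - <<'E'
from h import *
a=cv2.imread("pics/scene0.png")[120:285,175:345];cv2.imwrite("pics/c1.png",cv2.resize(a,None,fx=4.5,fy=3.6,interpolation=2) if 0 else cv2.resize(a,None,fx=3.6,fy=3.6,interpolation=2))
a=cv2.imread("pics/top0.png")[160:300,140:320];cv2.imwrite("pics/c2.png",cv2.resize(a,None,fx=4.2,fy=4.2,interpolation=2))
print(proj("scene",[[.26,.567,.195],[0,0,0]]),proj("top",[[.26,.567,.195],[0,0,0]]))
for n in("scene","top"):
  c=env.camera_info(n);M=cv2.Rodrigues(c["rvec"])[0];print(-M.T@c["tvec"])
print(unproj("top",[[287,260],[238,200],[190,160],[180,178]],[.049,.03,0.07,.07]))
E
```

```text
[[ 50.86599379  -5.66531767]
 [  7.1590342  212.69072012]] [[-167.15037088  303.17383487]
 [ 143.11648018  423.13194469]]
[ 0.15468808 -0.87919994  0.79855192]
[ 0.3471616  -0.26731442  1.04404001]
[[ 0.36183632 -0.31109299  0.049     ]
 [ 0.49398697 -0.20142068  0.03      ]
 [ 0.57437535 -0.09803296  0.07      ]
 [ 0.53441173 -0.0778808   0.07      ]]
```

View pics/c1.png

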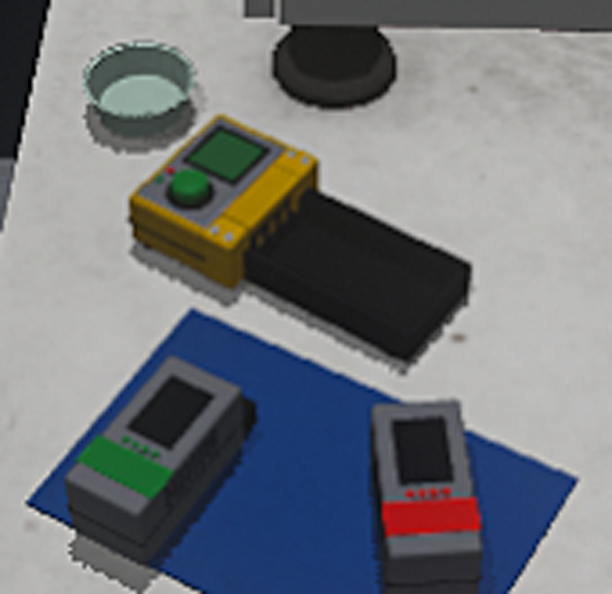

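View pics/c2.png

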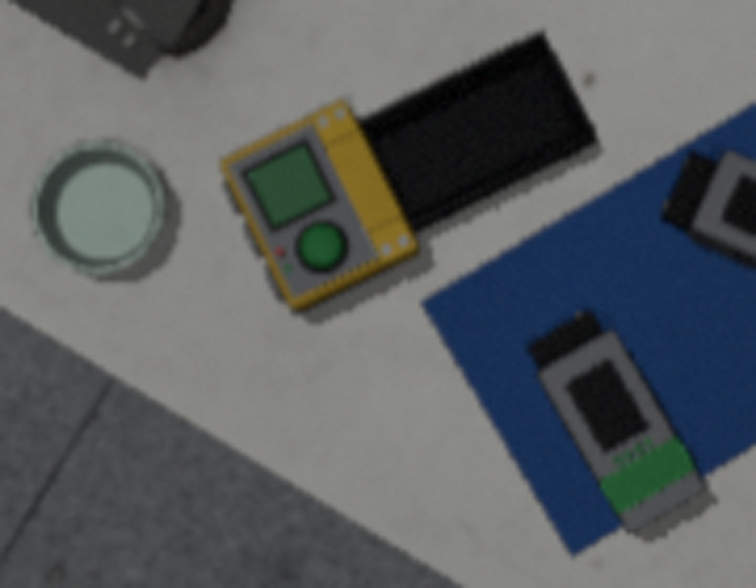

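```bash
cat > fit.py <<'E'
from h import *
from scipy.optimize import least_squares
t=lambda p:(np.float64(p)+.5)/4.2-.5+[140,160]
s=lambda p:(np.float64(p)+.5)/3.6-.5+[175,120]
def fit(P,ps,pt,z0,x0):
    P=np.float64(P)/1e3
    def W(v): return R.from_euler('z',v[2]).apply(P)+[v[0],v[1],z0]
    f=lambda v:np.r_[(proj("scene",W(v))-ps).ravel(),(proj("top",W(v))-pt).ravel()]
    r=least_squares(f,x0,loss='soft_l1');print(r.x,np.round(f(r.x).reshape(2,-1,2),1).tolist());return r.x
E
python3 - <<'E'
from fit import *
M=[[-75,45,39],[0,45,39],[0,-45,39],[-75,-45,39],[-45,-22,51],[112,33,24.5],[112,-33,24.5]]
fit(M,s([[220,116],[320,160],[242,240],[133,196],[190,183],[470,265],[405,345]]),t([[222,163],[345,100],[415,245],[292,300],[321,245],[543,33],[592,135]]),0,[.47,-.2,-.6])
C=[[-40,-23,46],[-40,23,46],[56,-23,46],[56,23,46]]
fit(C,s([[175,357],[245,388],[68,487],[143,517]]),t([[540,375],[612,330],[635,532],[705,487]]),.003,[.36,-.31,-2.5])
print(unproj("top",t([[147,75]]),.07),unproj("top",[[290,0]],.75),unproj("scene",s([[98,80],[188,80]]),.025))
E
```

```text
[ 0.49146774 -0.18605691 -1.09412563] [[[-0.3, -1.8], [0.3, -0.6], [-3.5, 2.5], [-2.2, -0.1], [-0.1, -1.3], [0.5, 0.3], [1.0, -1.9]], [[-1.1, -1.0], [0.1, -0.9], [1.3, 0.6], [-0.1, 2.7], [0.1, -0.2], [0.5, -0.8], [1.9, 0.6]]]
[ 0.36471681 -0.31044716 -2.581691  ] [[[-1.3, -0.8], [-0.0, -0.1], [-0.7, -1.7], [-0.1, 0.4]], [[-0.2, -0.5], [0.8, -0.9], [0.4, 0.3], [1.9, -0.3]]]
[[ 0.53540826 -0.06620584  0.07      ]] [[ 0.53087989 -0.28096633  0.75      ]] [[ 0.44884644 -0.02362864  0.025     ]
 [ 0.49839798 -0.05043701  0.025     ]]
```

```bash
cat > ov.py <<'E'
from fit import *
def box(x0,x1,y0,y1,z0,z1): return np.float64([[x,y,z] for x in(x0,x1) for y in(y0,y1) for z in(z0,z1)])/1e3
B={'m':[box(-75,0,-45,45,0,39),box(0,112,-33,33,0,24),box(0,104,-24.5,24.5,26,26)],'c':[box(-40,56,-23,23,0,46),box(-56,-40,-20,20,0,16)]}
E_=[(a,b) for a in range(8) for b in range(a) if bin(a^b).count('1')==1]
def over(out,poses,src=("pics/scene0.png","pics/top0.png"),rs=(185,150,125,130),rt=(185,162,125,130),k=3.2*2):
    o=[]
    for n,f,r in(("scene",src[0],rs),("top",src[1],rt)):
        sc=400/r[2]
        a=cv2.resize(cv2.imread(f)[r[1]:r[1]+r[3],r[0]:r[0]+r[2]],(400,int(r[3]*sc)),interpolation=2)
        for key,v in poses:
            T=R.from_euler('z',v[3])
            for b in B[key]:
                q=(proj(n,T.apply(b)+v[:3])-[r[0],r[1]]+.5)*sc-.5
                for i,j in E_: cv2.line(a,tuple(int(x) for x in np.round(q[i])),tuple(int(x) for x in np.round(q[j])),(255,0,255) if key=='m' else (0,255,255),1)
        o.append(a)
    h=min(x.shape[0] for x in o);cv2.imwrite(out,np.hstack([x[:h] for x in o]))
E
python3 -c "
from ov import *
over('pics/ov1.png',[('m',[.4915,-.186,0,-1.094]),('c',[.3647,-.3104,.003,-2.5817])])"
```

```text
(no output)
```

View pics/ov1.png

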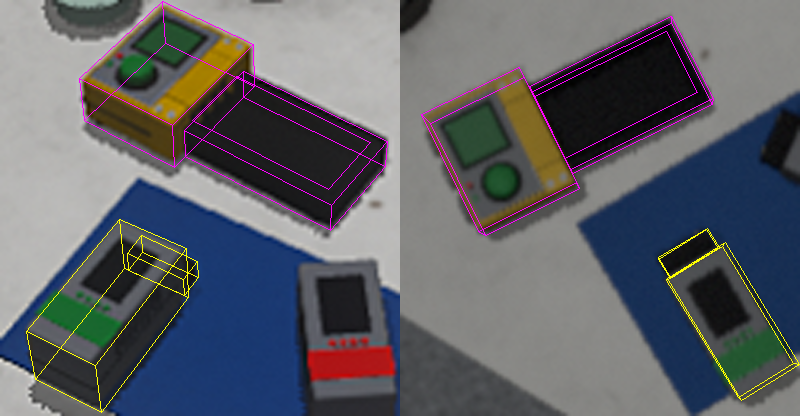

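The overlay fits to about a pixel: monitor in magenta, pack in yellow. I'll refine both poses on the image gradients.

```bash
cat > ref.py <<'E'
from ov import *
from scipy.optimize import minimize
G={}
def load(src):
    for n,f in zip(("scene","top"),src):
        g=cv2.GaussianBlur(cv2.imread(f).astype(np.float32),(0,0),.8).max(2)
        G[n]=(cv2.Sobel(g,5,1,0),cv2.Sobel(g,5,0,1))
S={'m':[([-75,-43,39],[-75,43,39]),([-73,45,39],[-2,45,39]),([-73,-45,39],[-2,-45,39]),([2,33,26],[110,33,26]),([112,-31,23],[112,31,23])],
 'c':[([-40,-21,46],[-40,21,46]),([56,-21,46],[56,21,46]),([-38,-23,46],[54,-23,46]),([-38,23,46],[54,23,46])]}
def score(v,key,z,cams):
    s=0;T=R.from_euler('z',v[2])
    for n in cams:
        for a,b in S[key]:
            P=np.linspace(a,b,40)/1e3;q=proj(n,T.apply(P)+[v[0],v[1],z]).astype(np.float32)
            d=q[-1]-q[0];d/=np.linalg.norm(d)
            gx,gy=[cv2.remap(g,q[:,:1],q[:,1:],1)[:,0] for g in G[n]]
            s+=np.mean(np.minimum(np.abs(-gx*d[1]+gy*d[0]),150))
    return -s
def refine(v,key,z,cams):
    best=None
    rng=np.random.default_rng(0)
    for k in range(30):
        x0=np.array(v)+rng.normal(0,[.003,.003,.015])
        r=minimize(score,x0,(key,z,cams),'Nelder-Mead',options=dict(initial_simplex=x0+np.vstack([np.zeros(3),np.diag([.002,.002,.01])])))
        if best is None or r.fun<best.fun:best=r
    return best.x,best.fun
E
python3 - <<'E'
from ref import *
load(("pics/scene0.png","pics/top0.png"))
for c in(("scene","top"),("scene",),("top",)):
    print(c,refine([.4915,-.186,-1.094],'m',0,c),refine([.3647,-.3104,-2.5817],'c',.003,c))
E
```

```text
Traceback (most recent call last):
  File "ref.py", line 24, in refine
    r=minimize(score,x0,(key,z,cams),'Nelder-Mead',options=dict(initial_simplex=x0+np.vstack([np.zeros(3),np.diag([.002,.002,.01])])))
  File "ref.py", line 14, in score
    P=np.linspace(a,b,40)/1e3;q=proj(n,T.apply(P)+[v[0],v[1],z]).astype(np.float32)
                                ~~~~^^^^^^^^^^^^^^^^^^^^^^^^^^^^
  File "h.py", line 5, in proj
    c=env.camera_info(n);K=np.array([[c["fx"],0,c["cx"]],[0,c["fy"],c["cy"]],[0,0,1]])
ValueError: time passes only in moves, steps and waits
```

```bash
sed -i 's/^def proj/import functools\ninfo=functools.lru_cache(env.camera_info)\ndef proj/; s/c=env.camera_info(n)/c=info(n)/' h.py
python3 - <<'E'
from ref import *
load(("pics/scene0.png","pics/top0.png"))
for c in(("scene","top"),("scene",),("top",)):
    print(c,refine([.4915,-.186,-1.094],'m',0,c),refine([.3647,-.3104,-2.5817],'c',.003,c))
print(env.read_state()['time_s'])
E
```

```text
('scene', 'top') (array([ 0.49282543, -0.18803456, -1.07419235]), np.float64(-1054.74462890625)) (array([ 0.3601565 , -0.30289873, -2.50134236]), np.float64(-583.58642578125))
('scene',) (array([ 0.49227816, -0.1931763 , -1.10558475]), np.float64(-682.4354858398438)) (array([ 0.36024384, -0.30174627, -2.55915267]), np.float64(-370.0343933105469))
('top',) (array([ 0.49018866, -0.18187112, -1.09405343]), np.float64(-561.3223876953125)) (array([ 0.35441552, -0.31200901, -2.5517965 ]), np.float64(-281.82708740234375))
0.1
```

```bash
cat > sil.py <<'E'
from ov import *
from scipy.optimize import minimize
K=4
B['m']=B['m'][:2]; B['m'].append(np.float64([[-45+11.5*np.cos(a),-22+11.5*np.sin(a),51] for a in np.arange(12)])/1e3)
def sil(n,key,v,z,shape,k=K):
    m=np.zeros((shape[0]*k,shape[1]*k),np.uint8);T=R.from_euler('z',v[2])
    for b in B[key]:
        q=(proj(n,T.apply(b)+[v[0],v[1],z])+.5)*k-.5
        cv2.fillConvexPoly(m,cv2.convexHull(np.round(q*16).astype(np.int32)),1,shift=4)
    return m
def seg(n,f,key,v,z):
    im=cv2.imread(f);h=cv2.resize(im,None,fx=K,fy=K,interpolation=cv2.INTER_CUBIC)
    s=sil(n,key,v,z,im.shape);e=np.ones((3,3),np.uint8)
    er=cv2.erode(s,e,iterations=3*K);di=cv2.dilate(s,e,iterations=3*K);far=cv2.dilate(s,e,iterations=12*K)
    ys,xs=np.where(far);r=np.s_[ys.min():ys.max()+1,xs.min():xs.max()+1]
    g=np.where(er,1,np.where(di,np.where(s,3,2),0)).astype(np.uint8)[r].copy()
    cv2.grabCut(np.ascontiguousarray(h[r]),g,None,np.zeros((1,65)),np.zeros((1,65)),6,cv2.GC_INIT_WITH_MASK)
    o=np.zeros_like(s);o[r]=g&1;return o
def fitsil(src,key,v,z,cams=("scene","top"),it=2):
    for _ in range(it):
        D={n:seg(n,f,key,v,z) for n,f in zip(("scene","top"),src) if n in cams}
        f=lambda x:sum(float((sil(n,key,x,z,(420,560))^m).sum())/m.sum() for n,m in D.items())
        r=minimize(f,v,method='Nelder-Mead',options=dict(initial_simplex=np.array(v)+np.vstack([np.zeros(3),np.diag([.004,.004,.02])]),xatol=1e-5))
        v=r.x
    return np.round(v,4),round(r.fun,4)
if __name__=="__main__":
    src=("pics/scene0.png","pics/top0.png")
    for c in(("scene","top"),("scene",),("top",)):
        print(c,fitsil(src,'m',[.4915,-.186,-1.094],0,c),fitsil(src,'c',[.3647,-.3104,-2.5817],.003,c))
E
python3 sil.py
```

```text
('scene', 'top') (array([ 0.489 , -0.188 , -1.0741]), np.float64(0.1682)) (array([ 0.3632, -0.31  , -2.6005]), np.float64(0.1828))
('scene',) (array([ 0.4888, -0.1889, -1.065 ]), np.float64(0.0663)) (array([ 0.3642, -0.3109, -2.5842]), np.float64(0.0697))
('top',) (array([ 0.489 , -0.1864, -1.0753]), np.float64(0.0938)) (array([ 0.36  , -0.311 , -2.5989]), np.float64(0.0933))
```

The rows are not in the units I measure in: shifts go in mm and turns go in units of 0.05 rad. I convert before sending: -0.0325 m is -32.5, -0.0149 m is -14.9.

```bash
cat > plan.py <<'E'
from h import *
def to(pos,yaw,pitch,show=1):
    """pack/monitor yaw; pitch>0 nose down; tool x = -pack x, y=pack y, z=-pack z"""
    s=env.read_state();Rc=R.from_rotvec(s['orientation'])
    Rg=R.from_euler('z',yaw)*R.from_euler('y',-pitch)*R.from_matrix(np.diag([-1,1,-1.]))
    d=Rc.inv().apply(np.array(pos)-s['tcp_pos']);w=(Rc.inv()*Rg).as_rotvec()
    print('t',s['time_s'],'tcp',np.round(s['tcp_pos'],4),'shift',np.round(d,4),'rot',np.round(w,4),'q',np.round(s['joint_positions'],2),'F',np.round(s['ft_force'],1),'T',np.round(s['ft_torque'],2),'gap',round(s['finger_gap'],3))
E
```

jog_arm(rows={"x":[-25.7, -25.7, -25.7, -25.7, -25.7, -25.7, -25.7, -25.7, -25.7, -25.7, -25.7, -25.7, -14.9, -14.9, -14.9, -14.9, -14.9, -14.9, -14.9], "y":[-31.1, -31.1, -31.1, -31.1, -31.1, -31.1, -31.1, -31.1, -31.1, -31.1, -31.1, -31.1, -32.5, -32.5, -32.5, -32.5, -32.5, -32.5, -32.5], "z":[0, 0, 0, 0, 0, 0, 0, 0, 0, 0, 0, 0, 0, 0, 0, 0, 0, 0, 0], "drx":[0, 0, 0, 0, 0, 0, 0, 0, 0, 0, 0, 0, 0, 0, 0, 0, 0, 0, 0], "dry":[0, 0, 0, 0, 0, 0, 0, 0, 0, 0, 0, 0, 0, 0, 0, 0, 0, 0, 0], "drz":[0, 0, 0, 0, 0, 0, 0, 0, 0, 0, 0, 0, 0, 0, 0, 0, 0, 0, 0]})

```text
time_s: 1.68
tcp_pos: [0.3844, -0.1518, 0.1949]
orientation: [-0.672, -3.069, -0.0]
ft_force: [1.7, 0.5, -0.6]
finger_gap: 0.997
gripper_force: 0.0
```

```bash
python3 -c "
from plan import *
to([.359,-.3137,.09],-2.585,0)"
```

```text
t 1.6833 tcp [ 0.3844 -0.1518  0.1949] shift [-0.0446 -0.1577  0.1049] rot [ 1.0000e-04 -3.0000e-04  2.1537e+00] q [-0.55 -0.26  2.08  0.    1.32 -1.69] F [ 1.7  0.5 -0.6] T [ 0.    0.   -0.01] gap 0.997
```

In the tool's units: -0.0315 m is -31.5, -0.0089 m is -8.9, 0.1197 rad is 2.394.

jog_arm(rows={"x":[-8.9, -8.9, -8.9, -8.9, -8.9, 0, 0, 0, 0, 0, 0, 0, 0, 0, 0, 0, 0, 0, 0, 0], "y":[-31.5, -31.5, -31.5, -31.5, -31.5, 0, 0, 0, 0, 0, 0, 0, 0, 0, 0, 0, 0, 0, 0, 0], "z":[0, 0, 0, 0, 0, 7, 7, 7, 7, 7, 7, 7, 7, 7, 7, 7, 7, 7, 7, 7], "drx":[0, 0, 0, 0, 0, 0, 0, 0, 0, 0, 0, 0, 0, 0, 0, 0, 0, 0, 0, 0], "dry":[0, 0, 0, 0, 0, 0, 0, 0, 0, 0, 0, 0, 0, 0, 0, 0, 0, 0, 0, 0], "drz":[0, 0, 0, 0, 0, 2.394, 2.394, 2.394, 2.394, 2.394, 2.394, 2.394, 2.394, 2.394, 2.394, 2.394, 2.394, 2.394, 2.394, 2.394]})

```text
time_s: 3.35
tcp_pos: [0.3594, -0.3115, 0.0894]
orientation: [-2.822, -1.379, 0.0]
ft_force: [-0.5, -0.4, -0.2]
finger_gap: 1.005
gripper_force: 0.0
```

jog_arm(rows={"x":[0, 0, 0, 0], "y":[0, 0, 0, 0], "z":[0, 0, 0, 0], "drx":[0, 0, 0, 0], "dry":[0, 0, 0, 0], "drz":[2.394, 2.394, 2.394, 0]})

```text
time_s: 3.68
tcp_pos: [0.3594, -0.3115, 0.0897]
orientation: [-3.021, -0.859, 0.001]
ft_force: [-0.1, 0.3, 1.0]
finger_gap: 1.003
gripper_force: 0.0
```

```bash
python3 -c "
from plan import *
to([.359,-.3137,.024],-2.585,0)
cv2.imwrite('pics/s2.png',env.snapshot('scene'));cv2.imwrite('pics/t2.png',env.snapshot('top'))
a=cv2.resize(cv2.imread('pics/s2.png')[150:310,140:310],(425,400),interpolation=2)
b=cv2.resize(cv2.imread('pics/t2.png')[190:310,220:330],(367,400),interpolation=2)
cv2.imwrite('pics/c3.png',np.hstack([a,b]))"
```

```text
t 3.6833 tcp [ 0.3594 -0.3115  0.0897] shift [-0.0015  0.0017  0.0657] rot [-0.0011  0.0002 -0.0023] q [-0.86  0.02  2.05 -0.    1.08  0.15] F [-0.1  0.3  1. ] T [-0.04  0.08  0.04] gap 1.003
```

View pics/c3.png

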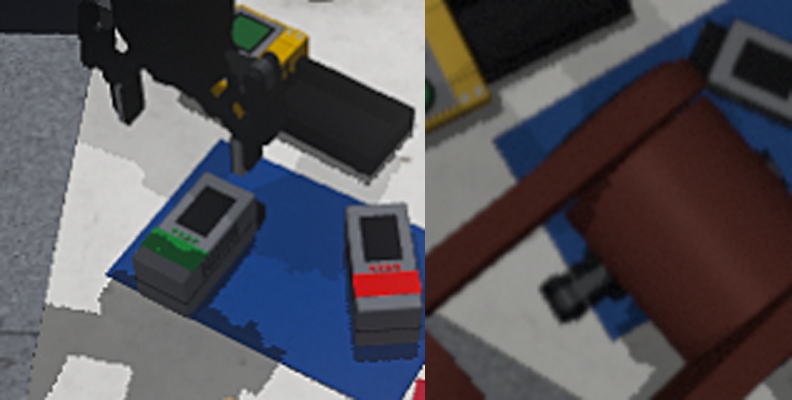

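The open fingers (crop pixels 125,110 and 245,160) straddle the green pack's axis. I'll descend and grip.

jog_arm(rows={"x":[-1.5, 0, 0, 0, 0], "y":[1.7, 0, 0, 0, 0], "z":[16, 16.5, 16.5, 16.5, 0], "drx":[0, 0, 0, 0, 0], "dry":[0, 0, 0, 0, 0], "drz":[0, 0, 0, 0, 0]})

```text
time_s: 4.2
tcp_pos: [0.3571, -0.3115, 0.0215]
orientation: [-3.014, -0.864, 0.005]
ft_force: [-1.5, 0.6, -1.0]
finger_gap: 1.002
gripper_force: 0.0
```

jog_arm(rows={"x":[0, 0, 0, 0, 0, 0, 0, 0], "y":[0, 0, 0, 0, 0, 0, 0, 0], "z":[0, 0, 0, 0, 0, 0, 0, 0], "drx":[0, 0, 0, 0, 0, 0, 0, 0], "dry":[0, 0, 0, 0, 0, 0, 0, 0], "drz":[0, 0, 0, 0, 0, 0, 0, 0]}, jaw=0.3, grip_force=60)

```text
time_s: 4.87
tcp_pos: [0.3595, -0.3143, 0.0249]
orientation: [3.02, 0.863, 0.0]
ft_force: [-0.0, 0.3, 0.6]
finger_gap: 0.301
gripper_force: 0.0
```

```bash
python3 -c "
from plan import *
to([.359,-.3137,.024],-2.585,0)"
```

```text
t 4.8667 tcp [ 0.3595 -0.3143  0.0249] shift [-0.0001 -0.0007  0.0009] rot [ 0.0004 -0.     -0.0003] q [-0.87  0.13  2.07 -0.    0.94  0.15] F [-0.   0.3  0.6] T [ 0.02 -0.01 -0.05] gap 0.301
```

```bash
python3 -c "
from plan import *
cv2.imwrite('pics/s3.png',env.snapshot('scene'))
a=cv2.resize(cv2.imread('pics/s3.png')[180:310,150:330],(792,572),interpolation=2)
print(proj('scene',[env.read_state()['tcp_pos']]))
cv2.imwrite('pics/c4.png',a)"
```

```text
[[219.73548624 247.62572203]]
```

View pics/c4.png

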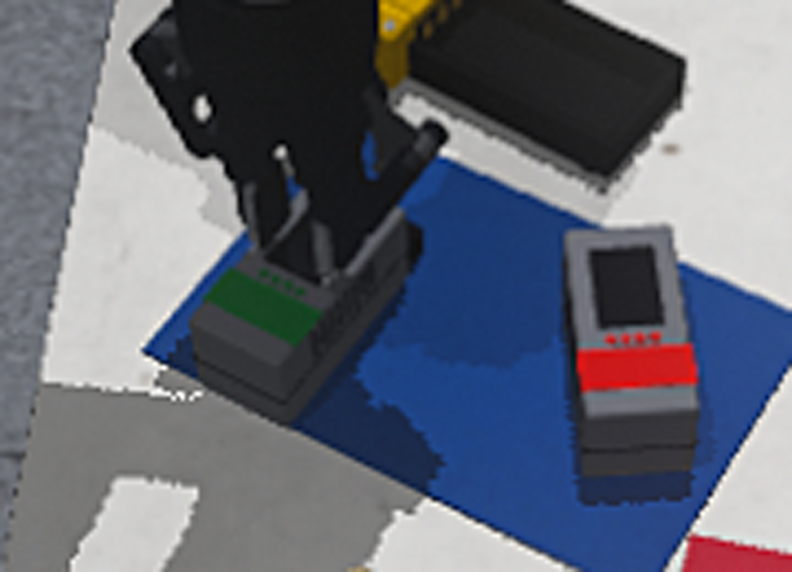

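```bash
python3 -c "
from plan import *
p=env.read_state()['tcp_pos'];y=R.from_rotvec(env.read_state()['orientation']).as_matrix()[:,1]
for z in(.025,.035,.045,.055):
  q=proj('scene',[[*(p+k*y)[:2],z] for k in(-.0125,.0125,-.023,.023)])
  print(z,np.round((q-[150,180])*4.4).tolist())
print(env.read_state()['gripper_force'])"
```

```text
0.025 [[282.0, 286.0], [332.0, 309.0], [262.0, 276.0], [353.0, 319.0]]
0.035 [[280.0, 271.0], [330.0, 295.0], [260.0, 261.0], [351.0, 305.0]]
0.045 [[279.0, 256.0], [329.0, 280.0], [258.0, 246.0], [350.0, 290.0]]
0.055 [[277.0, 241.0], [327.0, 265.0], [256.0, 231.0], [349.0, 275.0]]
0.0
```

The fingers closed to gap 0.3 with no force, and their tips show at about z = 0.047, on top of the pack. So they were too high. I'll reopen, go lower and close again.

In the tool's units: 0.0055 m is 5.5.

jog_arm(rows={"x":[0, 0, 0, 0, 0, 0, 0, 0, 0], "y":[0, 0, 0, 0, 0, 0, 0, 0, 0], "z":[0, 0, 0, 0, 0, 0, 5.5, 5.5, 0], "drx":[0, 0, 0, 0, 0, 0, 0, 0, 0], "dry":[0, 0, 0, 0, 0, 0, 0, 0, 0], "drz":[0, 0, 0, 0, 0, 0, 0, 0, 0]}, jaw=1.0)

```text
time_s: 5.67
tcp_pos: [0.3585, -0.3132, 0.0123]
orientation: [-3.019, -0.862, 0.002]
ft_force: [0.3, 0.7, 0.2]
finger_gap: 1.0
gripper_force: 0.0
```

jog_arm(rows={"x":[0, 0, 0, 0, 0, 0], "y":[0, 0, 0, 0, 0, 0], "z":[0, 0, 0, 0, 0, 0], "drx":[0, 0, 0, 0, 0, 0], "dry":[0, 0, 0, 0, 0, 0], "drz":[0, 0, 0, 0, 0, 0]}, jaw=0.4, grip_force=60)

```text
time_s: 6.17
tcp_pos: [0.3596, -0.3143, 0.0139]
orientation: [3.021, 0.862, 0.0]
ft_force: [-0.6, 0.1, 0.2]
finger_gap: 0.399
gripper_force: 0.0
```

```bash
python3 -c "
from plan import *
to([.359,-.3137,.014],-2.585,0);print(env.read_state()['gripper_force'])
cv2.imwrite('pics/s4.png',env.snapshot('scene'))
a=cv2.resize(cv2.imread('pics/s4.png')[180:310,150:330],(792,572),interpolation=2)
cv2.imwrite('pics/c5.png',a)"
```

```text
t 6.1667 tcp [ 0.3596 -0.3143  0.0139] shift [-0.0001 -0.0008 -0.0001] rot [ 0.0004 -0.0001 -0.0004] q [-0.87  0.15  2.08 -0.    0.91  0.15] F [-0.6  0.1  0.2] T [-0.    0.01  0.01] gap 0.399
0.0
```

jog_arm(rows={"x":[0, 0, 0, 0], "y":[0, 0, 0, 0], "z":[0, 0, 0, 0], "drx":[0, 0, 0, 0], "dry":[0, 0, 0, 0], "drz":[0, 0, 0, 0]}, jaw=0.2, grip_force=30)

```text
time_s: 6.55
tcp_pos: [0.3594, -0.3142, 0.0137]
orientation: [3.021, 0.862, 0.0]
ft_force: [-0.6, 0.4, 1.1]
finger_gap: 0.197
gripper_force: 0.0
```

```bash
python3 -c "
from h import *
a=cv2.imread('pics/s3.png')[180:310,150:330].astype(int);b=cv2.imread('pics/s4.png')[180:310,150:330].astype(int)
d=abs(a-b).max(2);ys,xs=np.where(d>40);print(xs.min()*4.4,xs.max()*4.4,ys.min()*4.4,ys.max()*4.4)
# green band location compare w/ first image
for f in('scene0','s2','s3','s4'):
  i=cv2.imread(f'pics/{f}.png').astype(int);m=(i[...,1]-np.maximum(i[...,0],i[...,2])>25);m[:225]=0;m[285:]=0;m[:,:175]=0;m[:,250:]=0
  y,x=np.where(m);print(f,len(x),x.mean(),y.mean())"
```

```text
44.0 453.20000000000005 0.0 567.6
scene0 237 209.7805907172996 248.84810126582278
s2 227 209.95594713656388 248.69603524229075
s3 214 209.64953271028037 249.18691588785046
s4 213 209.55868544600938 249.2112676056338
```

View pics/c5.png

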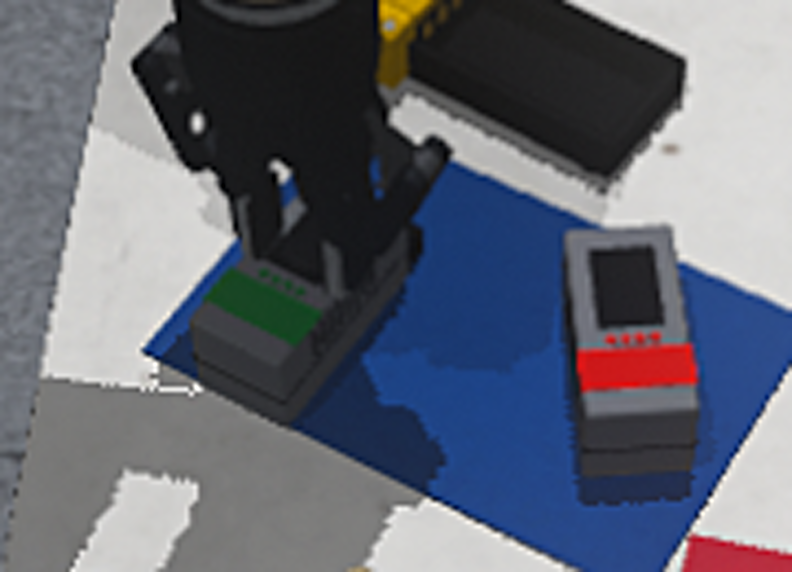

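```bash
python3 -c "
from plan import *
p=np.array([.3594,-.3115]);r=R.from_euler('z',-2.585).as_matrix();y=r[:2,1];x=-r[:2,0]
for z in(.09,.1025,.115,.125):
  for k in(0,-.011):
    q=proj('scene',[[*(p+x*k+s*y),z] for s in(-.0425,-.057,.0425,.057)]);print(z,k,np.round((q-[140,150])*2.5).tolist())"
```

```text
0.09 0 [[142.0, 163.0], [126.0, 155.0], [242.0, 209.0], [260.0, 217.0]]
0.09 -0.011 [[134.0, 173.0], [117.0, 165.0], [234.0, 219.0], [252.0, 227.0]]
0.1025 0 [[141.0, 151.0], [124.0, 143.0], [242.0, 197.0], [260.0, 205.0]]
0.1025 -0.011 [[132.0, 161.0], [115.0, 153.0], [233.0, 208.0], [251.0, 216.0]]
0.115 0 [[139.0, 139.0], [122.0, 132.0], [241.0, 185.0], [259.0, 194.0]]
0.115 -0.011 [[130.0, 149.0], [113.0, 142.0], [232.0, 196.0], [250.0, 204.0]]
0.125 0 [[138.0, 130.0], [121.0, 122.0], [240.0, 176.0], [259.0, 184.0]]
0.125 -0.011 [[128.0, 140.0], [112.0, 132.0], [232.0, 187.0], [250.0, 195.0]]
```

In the earlier picture, with the TCP at 0.09, the fingertips appear near z = 0.125. So the tips probably sit higher than the stated TCP. A gentle touch on the pack's top will check that.

jog_arm(rows={"x":[0, 0, 0], "y":[0, 0, 0], "z":[2, 2, 0], "drx":[0, 0, 0], "dry":[0, 0, 0], "drz":[0, 0, 0]})

```text
time_s: 6.8
tcp_pos: [0.3596, -0.3145, 0.0131]
orientation: [-3.019, -0.862, 0.002]
ft_force: [-7.7, 6.7, 23.9]
finger_gap: 0.198
gripper_force: 12.1
```

jog_arm(rows={"x":[0, 0, 0], "y":[0, 0, 0], "z":[2, 2, 0], "drx":[0, 0, 0], "dry":[0, 0, 0], "drz":[0, 0, 0]})

```text
time_s: 7.05
tcp_pos: [0.3598, -0.3147, 0.013]
orientation: [-3.017, -0.863, 0.004]
ft_force: [-12.9, 14.5, 51.5]
finger_gap: 0.2
gripper_force: 25.7
```

Contact at TCP z = 0.0133 puts the tips about 36 mm behind the reported TCP. I'll back off, open and grasp deeper.

The rows are not in the units I measure in: shifts go in mm and turns go in units of 0.05 rad. I convert before sending: -0.01 m is -10.

jog_arm(rows={"x":[0, 0, 0, 0, 0, 0, 0], "y":[0, 0, 0, 0, 0, 0, 0], "z":[-10, 0, 0, 0, 0, 0, 0], "drx":[0, 0, 0, 0, 0, 0, 0], "dry":[0, 0, 0, 0, 0, 0, 0], "drz":[0, 0, 0, 0, 0, 0, 0]}, jaw=1.0)

```text
time_s: 7.63
tcp_pos: [0.3589, -0.3136, 0.0149]
orientation: [-3.019, -0.862, 0.001]
ft_force: [-0.7, 0.3, 0.0]
finger_gap: 1.001
gripper_force: 0.0
```

jog_arm(rows={"x":[0, 0, 0, 0, 0], "y":[0, 0, 0, 0, 0], "z":[7, 7, 7, 6, 0], "drx":[0, 0, 0, 0, 0], "dry":[0, 0, 0, 0, 0], "drz":[0, 0, 0, 0, 0]})

```text
time_s: 8.05
tcp_pos: [0.3581, -0.3127, -0.0133]
orientation: [-3.017, -0.861, 0.003]
ft_force: [-0.5, 0.5, -0.5]
finger_gap: 1.0
gripper_force: 0.0
```

```bash
python3 -c "
from plan import *
to([.359,-.3137,-.012],-2.585,0)"
```

```text
t 8.05 tcp [ 0.3581 -0.3127 -0.0133] shift [ 0.0002  0.0013 -0.0013] rot [-0.0039  0.0006 -0.0004] q [-0.87  0.2   2.08 -0.    0.86  0.15] F [-0.5  0.5 -0.5] T [ 0.02 -0.03 -0.03] gap 1.0
```

jog_arm(rows={"x":[0, 0, 0, 0, 0, 0], "y":[0, 0, 0, 0, 0, 0], "z":[0, 0, 0, 0, 0, 0], "drx":[0, 0, 0, 0, 0, 0], "dry":[0, 0, 0, 0, 0, 0], "drz":[0, 0, 0, 0, 0, 0]}, jaw=0.2, grip_force=70)

```text
time_s: 8.55
tcp_pos: [0.3598, -0.3146, -0.0107]
orientation: [3.02, 0.862, 0.001]
ft_force: [0.9, 1.3, 2.5]
finger_gap: 0.519
gripper_force: 74.6
```

```bash
python3 -c "
from plan import *
to([.359,-.3137,-.012],-2.585,0)"
```

```text
t 8.55 tcp [ 0.3598 -0.3146 -0.0107] shift [-0.0002 -0.0011  0.0013] rot [ 0.001  -0.0001 -0.0004] q [-0.87  0.2   2.08  0.    0.86  0.15] F [0.9 1.3 2.5] T [ 0.25  0.1  -0.  ] gap 0.519
```

```bash
cat >> plan.py <<'E'
MON=np.array([.4905,-.187,-1.085])
TP=np.array([.0057,0,-.0137])
def nose(nx,nz,pitch,ny=0,dyaw=0):
    "goal with the nose's lower edge at (nx,ny,nz) m in monitor frame"
    Rm=R.from_euler('z',MON[2]);Rp=Rm*R.from_euler('z',dyaw)*R.from_euler('y',-pitch)
    to(np.r_[MON[:2],0]+Rm.apply([nx,ny,nz])+Rp.apply(TP+[.056,0,0]),MON[2]+dyaw,pitch)
def where():
    "nose position and angles in monitor frame from the measured TCP"
    s=env.read_state();Rm=R.from_euler('z',MON[2])
    Rp=R.from_rotvec(s['orientation'])*R.from_matrix(np.diag([-1,1,-1.]))
    Q=Rm.inv()*Rp;n=Rm.inv().apply(s['tcp_pos']-Rp.apply(TP+[.056,0,0])-np.r_[MON[:2],0])
    print('t',round(s['time_s'],2),'nose mm',np.round(n*1e3,1),'zyx',np.round(Q.as_euler('ZYX'),3),'Fmon',np.round(Rm.inv().apply(s['ft_force']),1),'Tmon',np.round(Rm.inv().apply(s['ft_torque']),2),'gap',round(s['finger_gap'],3),'grip',round(s['gripper_force']))
E
```

jog_arm(rows={"x":[0, 0, 0, 0, 0, 0, 0], "y":[0, 0, 0, 0, 0, 0, 0], "z":[-10, -15, -20, -20, -20, -15, 0], "drx":[0, 0, 0, 0, 0, 0, 0], "dry":[0, 0, 0, 0, 0, 0, 0], "drz":[0, 0, 0, 0, 0, 0, 0]})

```text
time_s: 9.13
tcp_pos: [0.3611, -0.3161, 0.0921]
orientation: [3.015, 0.861, 0.004]
ft_force: [1.2, -1.1, -3.7]
finger_gap: 0.522
gripper_force: 74.1
```

```bash
python3 -c "
from plan import *
nose(.012,.095,0);where()"
```

```text
t 9.1333 tcp [ 0.3611 -0.3161  0.0921] shift [0.1728 0.0321 0.0112] rot [ 0.0061  0.0042 -1.5003] q [-0.87  0.02  2.04 -0.    1.08  0.15] F [ 1.2 -1.1 -3.7] T [-0.03 -0.04 -0.03] gap 0.522
t 9.13 nose mm [  49.4 -113.2  105.9] zyx [-1.5e+00  1.0e-03  7.0e-03] Fmon [ 1.5  0.5 -3.7] Tmon [ 0.02 -0.05 -0.03] gap 0.522 grip 74
```

In the tool's units: 0.0288 m is 28.8, 0.0053 m is 5.3, -0.125 rad is -2.5.

jog_arm(rows={"x":[28.8, 28.8, 28.8, 28.8, 28.8, 28.8, 0, 0, 0, 0, 0, 0, 0, 0, 0, 0, 0, 0, 0], "y":[5.3, 5.3, 5.3, 5.3, 5.3, 5.3, 0, 0, 0, 0, 0, 0, 0, 0, 0, 0, 0, 0, 0], "z":[0, 0, 0, 0, 0, 0, 0, 0, 0, 0, 0, 0, 0, 0, 0, 0, 0, 0, 0], "drx":[0, 0, 0, 0, 0, 0, 0, 0, 0, 0, 0, 0, 0, 0, 0, 0, 0, 0, 0], "dry":[0, 0, 0, 0, 0, 0, 0, 0, 0, 0, 0, 0, 0, 0, 0, 0, 0, 0, 0], "drz":[0, 0, 0, 0, 0, 0, -2.5, -2.5, -2.5, -2.5, -2.5, -2.5, -2.5, -2.5, -2.5, -2.5, -2.5, -2.5, 0]})

```text
time_s: 10.72
tcp_pos: [0.5215, -0.2491, 0.0866]
orientation: [-1.618, -2.689, -0.0]
ft_force: [0.1, 0.1, -4.1]
finger_gap: 0.52
gripper_force: 73.8
```

```bash
python3 -c "
from plan import *
nose(.012,.05,.25);where()"
```

```text
t 10.7167 tcp [ 0.5215 -0.2491  0.0866] shift [-0.0059  0.0016  0.0346] rot [-0.0016 -0.253   0.0019] q [-0.57  0.24  1.81 -0.    1.1  -1.05] F [ 0.1  0.1 -4.1] T [-0.05 -0.01  0.02] gap 0.52
t 10.72 nose mm [  7.7  -1.7 100.5] zyx [ 0.002  0.003 -0.002] Fmon [-0.   0.1 -4.1] Tmon [-0.01 -0.05  0.02] gap 0.52 grip 74
```

In the tool's units: 0.012 m is 12, 0.0106 m is 10.6, -0.0843 rad is -1.686.

jog_arm(rows={"x":[-3, -3, 0, 0, 0], "y":[0.8, 0.8, 0, 0, 0], "z":[12, 12, 10.6, 0, 0], "drx":[0, 0, 0, 0, 0], "dry":[-1.686, -1.686, -1.686, 0, 0], "drz":[0, 0, 0, 0, 0]})

```text
time_s: 11.13
tcp_pos: [0.5254, -0.2545, 0.0516]
orientation: [1.512, 2.506, -0.191]
ft_force: [0.3, -0.2, -4.3]
finger_gap: 0.526
gripper_force: 73.7
```

```bash
python3 - <<'E'
from plan import *
import ov
where(); nose(.012,.05,.25)
s=env.read_state()
cv2.imwrite('pics/s5.png',env.snapshot('scene'));cv2.imwrite('pics/t5.png',env.snapshot('top'))
Rp=R.from_rotvec(s['orientation'])*R.from_matrix(np.diag([-1,1,-1.]));o=s['tcp_pos']-Rp.apply(TP)
out=[]
for n,f,r in(('scene','pics/s5.png',(185,140,125,130)),('top','pics/t5.png',(175,150,125,130))):
    im=cv2.resize(cv2.imread(f)[r[1]:r[1]+r[3],r[0]:r[0]+r[2]],None,fx=3.2,fy=3.2,interpolation=2)
    for bs,T,t,c in((ov.B['c'],Rp,o,(0,255,255)),(ov.B['m'],R.from_euler('z',MON[2]),np.r_[MON[:2],0],(255,0,255))):
        for b in bs:
            q=(proj(n,T.apply(b)+t)-[r[0],r[1]]+.5)*3.2-.5
            for i,j in ov.E_: cv2.line(im,tuple(map(int,q[i].round())),tuple(map(int,q[j].round())),c,1)
    out.append(im)
cv2.imwrite('pics/ov5.png',np.hstack(out))
E
```

```text
t 11.13 nose mm [12.8 -0.6 49.9] zyx [-0.    -0.246 -0.003] Fmon [ 0.3  0.2 -4.3] Tmon [0.04 0.27 0.05] gap 0.526 grip 74
t 11.1333 tcp [ 0.5254 -0.2545  0.0516] shift [ 0.0007  0.0007 -0.0005] rot [-0.0035 -0.0043 -0.0003] q [-0.49  0.19  1.97 -0.2   0.79 -0.85] F [ 0.3 -0.2 -4.3] T [0.26 0.09 0.05] gap 0.526
```

View pics/ov5.png

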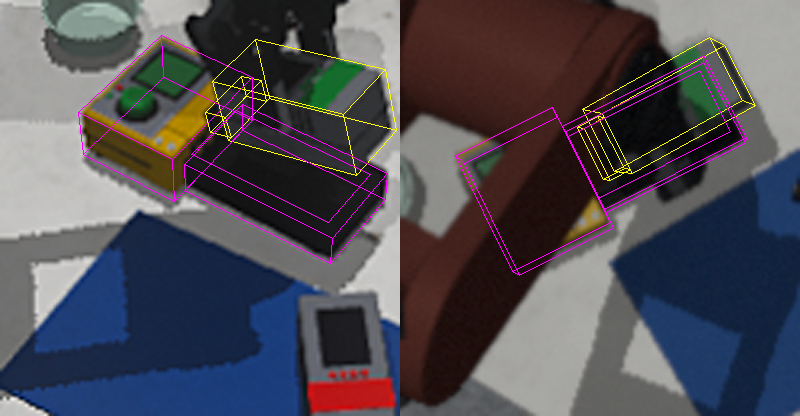

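The overlay of the predicted pack agrees with its tail edge, near (390,100) on the left view and (740,75) on the right. Next I'll lower the nose to the bay floor.

```bash
python3 -c "
from plan import *
nose(.012,.014,.25)"

```

```text
t 11.2333 tcp [ 0.5294 -0.2576  0.0553] shift [ 0.0151 -0.0015  0.0367] rot [ 0.0008  0.0029 -0.0019] q [-0.49  0.19  1.96 -0.2   0.79 -0.85] F [ 0.7 -0.5 -2.5] T [0.19 0.12 0.03] gap 0.518
```

jog_arm(rows={"x":[0, 0], "y":[0, 0], "z":[0, 0], "drx":[0, 0], "dry":[0, 0], "drz":[0, 0]})

```text
time_s: 11.4
tcp_pos: [0.5302, -0.2585, 0.0563]
orientation: [1.508, 2.496, -0.191]
ft_force: [0.5, 0.7, -5.1]
finger_gap: 0.523
gripper_force: 73.7
```

```bash
python3 -c "
from plan import *
nose(.012,.014,.25);where()"
```

```text
t 11.4 tcp [ 0.5302 -0.2585  0.0563] shift [ 0.0165 -0.0018  0.0373] rot [ 0.0015  0.005  -0.0023] q [-0.49  0.19  1.96 -0.2   0.79 -0.85] F [ 0.5  0.7 -5.1] T [0.26 0.09 0.01] gap 0.523
t 11.4 nose mm [18.6  1.8 54. ] zyx [-0.002 -0.255  0.002] Fmon [-0.4  0.8 -5.1] Tmon [0.05 0.27 0.01] gap 0.523 grip 74
```

In the tool's units: 0.009 m is 9, 0.004 m is 4.

jog_arm(rows={"x":[4, 4, 4, 4, 0, 0, 0, 0], "y":[-0.5, -0.5, -0.4, -0.4, 0, 0, 0, 0], "z":[9, 9, 9, 9, 0, 0, 0, 0], "drx":[0, 0, 0, 0, 0, 0, 0, 0], "dry":[0, 0, 0, 0, 0, 0, 0, 0], "drz":[0, 0, 0, 0, 0, 0, 0, 0]})

```text
time_s: 12.07
tcp_pos: [0.5246, -0.2502, 0.014]
orientation: [1.51, 2.498, -0.186]
ft_force: [4.5, 3.4, -6.8]
finger_gap: 0.522
gripper_force: 74.1
```

```bash
python3 -c "
from plan import *
where();nose(.012,.008,.25)"
```

```text
t 12.07 nose mm [ 8.6  0.8 12. ] zyx [-0.003 -0.251  0.004] Fmon [-0.9  5.6 -6.8] Tmon [1.18 0.46 0.02] gap 0.522 grip 74
t 12.0667 tcp [ 0.5246 -0.2502  0.014 ] shift [-0.0023 -0.0006  0.0047] rot [ 0.0031  0.001  -0.003 ] q [-0.48  0.24  1.99 -0.21  0.71 -0.82] F [ 4.5  3.4 -6.8] T [ 0.95 -0.83  0.02] gap 0.522
```

jog_arm(rows={"x":[0, 0, 0, 0], "y":[1.5, 0, 0, 0], "z":[0, 0, 0, 0], "drx":[0, 0, 0, 0], "dry":[0, 0, 0, 0], "drz":[0, 0, 0, 0]})

```text
time_s: 12.4
tcp_pos: [0.5249, -0.2507, 0.015]
orientation: [1.509, 2.5, -0.19]
ft_force: [2.8, 4.0, -5.1]
finger_gap: 0.523
gripper_force: 74.3
```

```bash
python3 -c "
from plan import *
where()"
```

```text
t 12.4 nose mm [ 9.3  0.8 12.9] zyx [-0.001 -0.252  0.   ] Fmon [-2.3  4.3 -5.1] Tmon [0.69 0.51 0.04] gap 0.523 grip 74
```

In the tool's units: 0.0015 m is 1.5.

jog_arm(rows={"x":[0, 0, 0, 0], "y":[1.5, 0, 0, 0], "z":[0, 0, 0, 0], "drx":[0, 0, 0, 0], "dry":[0, 0, 0, 0], "drz":[0, 0, 0, 0]})

```text
time_s: 12.73
tcp_pos: [0.5262, -0.2511, 0.0158]
orientation: [1.507, 2.5, -0.193]
ft_force: [0.8, 0.5, -4.3]
finger_gap: 0.518
gripper_force: 74.4
```

```bash
python3 -c "
from plan import *
where()"
```

```text
t 12.73 nose mm [10.2  1.7 13.6] zyx [-0.    -0.253 -0.001] Fmon [-0.1  0.9 -4.3] Tmon [ 0.01  0.32 -0.04] gap 0.518 grip 74
```

In the tool's units: 0.002 m is 2, 0.0008 m is 0.8.

jog_arm(rows={"x":[0.6, 0.6, 0, 0, 0], "y":[0.8, 0, 0, 0, 0], "z":[2, 2, 0, 0, 0], "drx":[0, 0, 0, 0, 0], "dry":[0, 0, 0, 0, 0], "drz":[0, 0, 0, 0, 0]})

```text
time_s: 13.15
tcp_pos: [0.527, -0.2501, 0.0114]
orientation: [1.508, 2.5, -0.192]
ft_force: [0.0, 0.4, -4.0]
finger_gap: 0.524
gripper_force: 74.4
```

```bash
python3 -c "
from plan import *
where();nose(.0,.010,.25,ny=.0024)"
```

```text
t 13.15 nose mm [9.7 2.8 9.2] zyx [-0.    -0.253 -0.   ] Fmon [-0.3  0.2 -4. ] Tmon [ 0.06  0.29 -0.  ] gap 0.524 grip 74
t 13.15 tcp [ 0.527  -0.2501  0.0114] shift [ 0.0092 -0.0004 -0.003 ] rot [-0.0003  0.0027 -0.0003] q [-0.48  0.25  1.99 -0.22  0.71 -0.81] F [ 0.   0.4 -4. ] T [ 0.28  0.08 -0.  ] gap 0.524
```

jog_arm(rows={"x":[2.9, 2.9, 2.9, 0, 0, 0], "y":[-0.1, -0.1, -0.1, 0, 0, 0], "z":[-0.8, -0.8, -0.8, 0, 0, 0], "drx":[0, 0, 0, 0, 0, 0], "dry":[0, 0, 0, 0, 0, 0], "drz":[0, 0, 0, 0, 0, 0]})

```text
time_s: 13.65
tcp_pos: [0.5229, -0.2425, 0.0119]
orientation: [1.507, 2.499, -0.192]
ft_force: [0.2, -1.8, -4.0]
finger_gap: 0.521
gripper_force: 74.4
```

```bash
python3 -c "
from plan import *
where()"
```

```text
t 13.65 nose mm [1.  2.7 9.7] zyx [-0.    -0.254  0.   ] Fmon [ 1.7 -0.6 -4. ] Tmon [-0.01  0.03 -0.01] gap 0.521 grip 74
```

jog_arm(rows={"x":[2.9, 1.9, 0, 0, 0], "y":[0, 0, 0, 0, 0], "z":[-0.8, -0.5, 0, 0, 0], "drx":[0, 0, 0, 0, 0], "dry":[0, 0, 0, 0, 0], "drz":[0, 0, 0, 0, 0]})

```text
time_s: 14.07
tcp_pos: [0.5208, -0.2382, 0.0121]
orientation: [1.507, 2.499, -0.192]
ft_force: [0.9, -2.0, -4.6]
finger_gap: 0.521
gripper_force: 74.3
```

```bash
python3 -c "
from plan import *
where()"
```

```text
t 14.07 nose mm [-3.7  2.9  9.8] zyx [-0.    -0.254  0.   ] Fmon [ 2.2 -0.1 -4.6] Tmon [-0.07 -0.25 -0.  ] gap 0.521 grip 74
```

```bash
python3 -c "
from plan import *
nose(-.004,.0095,.13,ny=.0028)"

```

```text
t 14.0667 tcp [ 0.5208 -0.2382  0.0121] shift [ 0.0025 -0.      0.0078] rot [ 0.0004  0.1238 -0.0004] q [-0.46  0.23  2.01 -0.23  0.7  -0.79] F [ 0.9 -2.  -4.6] T [-0.26 -0.06 -0.  ] gap 0.521
```

In the tool's units: 0.0026 m is 2.6, 0.0008 m is 0.8, 0.0413 rad is 0.826.

jog_arm(rows={"x":[0.8, 0.8, 0.8, 0, 0, 0], "y":[0, 0, 0, 0, 0, 0], "z":[2.6, 2.6, 2.6, 0, 0, 0], "drx":[0, 0, 0, 0, 0, 0], "dry":[0.826, 0.826, 0.826, 0, 0, 0], "drz":[0, 0, 0, 0, 0, 0]})

```text
time_s: 14.57
tcp_pos: [0.5203, -0.2374, 0.0038]
orientation: [1.564, 2.593, -0.101]
ft_force: [1.1, -2.1, -3.3]
finger_gap: 0.526
gripper_force: 74.4
```

```bash
python3 -c "
from plan import *
where();nose(-.004,.0095,.06,ny=.0028)"
```

```text
t 14.57 nose mm [-4.5  2.9  9.4] zyx [-0.001 -0.13   0.001] Fmon [ 2.3  0.  -3.3] Tmon [ 0.07 -0.23 -0.07] gap 0.526 grip 74
t 14.5667 tcp [ 0.5203 -0.2374  0.0038] shift [ 0.0006 -0.0001  0.0043] rot [ 0.0005  0.0702 -0.0007] q [-0.51  0.29  1.94 -0.1   0.81 -0.93] F [ 1.1 -2.1 -3.3] T [-0.17 -0.17 -0.07] gap 0.526
```

jog_arm(rows={"x":[1.2, 0.8, 0.4, 0, 0, 0], "y":[0, 0, 0, 0, 0, 0], "z":[1.4, 1.4, 1.4, 0, 0, 0], "drx":[0, 0, 0, 0, 0, 0], "dry":[0.468, 0.468, 0.468, 0, 0, 0], "drz":[0, 0, 0, 0, 0, 0]})

```text
time_s: 15.07
tcp_pos: [0.5191, -0.2354, -0.0011]
orientation: [1.597, 2.647, -0.046]
ft_force: [1.9, -1.1, -4.9]
finger_gap: 0.523
gripper_force: 74.5
```

```bash
python3 -c "
from plan import *
where();nose(-.006,.0085,.0,ny=.0028)"
```

```text
t 15.07 nose mm [-6.3  2.8  9. ] zyx [-0.001 -0.058  0.   ] Fmon [ 1.9  1.2 -4.9] Tmon [ 0.23 -0.15 -0.11] gap 0.523 grip 74
t 15.0667 tcp [ 0.5191 -0.2354 -0.0011] shift [0.0007 0.0001 0.0041] rot [ 0.0002  0.0583 -0.0009] q [-0.53  0.32  1.9  -0.04  0.87 -0.99] F [ 1.9 -1.1 -4.9] T [-0.03 -0.27 -0.11] gap 0.523
```

In the tool's units: 0.0014 m is 1.4, 0.0013 m is 1.3, 0.0195 rad is 0.39.

jog_arm(rows={"x":[0.3, 0.2, 0.2, 0, 0, 0], "y":[0.1, 0, 0, 0, 0, 0], "z":[1.4, 1.4, 1.3, 0, 0, 0], "drx":[0, 0, 0, 0, 0, 0], "dry":[0.39, 0.39, 0.39, 0, 0, 0], "drz":[0, 0, 0, 0, 0, 0]})

```text
time_s: 15.57
tcp_pos: [0.5186, -0.2344, -0.0049]
orientation: [-1.622, -2.689, -0.001]
ft_force: [-0.7, 4.0, 2.0]
finger_gap: 0.521
gripper_force: 75.4
```

```bash
python3 -c "
from plan import *
where();nose(-.006,.0075,.0,ny=.0028)"
```

```text
t 15.57 nose mm [-6.6  2.7  8.9] zyx [-0.001  0.001 -0.   ] Fmon [-3.9  1.2  2. ] Tmon [ 0.14  0.61 -0.16] gap 0.521 grip 75
t 15.5667 tcp [ 0.5186 -0.2344 -0.0049] shift [-0.0007  0.0001  0.0013] rot [-0.0003 -0.0013 -0.0008] q [-0.55  0.35  1.86  0.    0.93 -1.03] F [-0.7  4.   2. ] T [ 0.61  0.16 -0.16] gap 0.521
```

In the tool's units: 0.002 m is 2.

jog_arm(rows={"x":[2, 0, 0, 0], "y":[0, 0, 0, 0], "z":[0, 0, 0, 0], "drx":[0, 0, 0, 0], "dry":[0, 0, 0, 0], "drz":[0, 0, 0, 0]})

```text
time_s: 15.9
tcp_pos: [0.5185, -0.2342, -0.005]
orientation: [1.621, 2.689, -0.002]
ft_force: [1.6, -2.5, -3.3]
finger_gap: 0.519
gripper_force: 74.5
```

```bash
python3 -c "
from plan import *
where()"
```

```text
t 15.9 nose mm [-6.9  2.7  8.6] zyx [-0.    -0.002  0.   ] Fmon [ 3.   0.3 -3.3] Tmon [ 0.04 -0.51 -0.06] gap 0.519 grip 75
```

jog_arm(rows={"x":[0, 0, 0], "y":[0, 0, 0], "z":[1, 0, 0], "drx":[0, 0, 0], "dry":[0, 0, 0], "drz":[0, 0, 0]})

```text
time_s: 16.15
tcp_pos: [0.5184, -0.234, -0.0052]
orientation: [1.621, 2.689, -0.001]
ft_force: [-0.5, -1.9, 2.9]
finger_gap: 0.523
gripper_force: 75.1
```

```bash
python3 -c "
from plan import *
where()"
```

```text
t 16.15 nose mm [-7.1  2.7  8.4] zyx [-0.    -0.002  0.   ] Fmon [ 1.5 -1.3  2.9] Tmon [-0.28 -0.52 -0.02] gap 0.523 grip 75
```

jog_arm(rows={"x":[0, 0, 0], "y":[0, 0, 0], "z":[1, 0, 0], "drx":[0, 0, 0], "dry":[0, 0, 0], "drz":[0, 0, 0]})

```text
time_s: 16.4
tcp_pos: [0.5184, -0.2339, -0.0054]
orientation: [1.622, 2.69, -0.001]
ft_force: [-4.3, -0.7, 7.6]
finger_gap: 0.524
gripper_force: 76.0
```

```bash
python3 -c "
from plan import *
where()"
```

```text
t 16.4 nose mm [-7.3  2.8  8.2] zyx [-0.    -0.001 -0.   ] Fmon [-1.4 -4.1  7.6] Tmon [-0.54 -0.3  -0.11] gap 0.524 grip 76
```

jog_arm(rows={"x":[0, 0, 0, 0, 0, 0, 0, 0, 0, 0], "y":[0, 0, 0, 0, 0, 0, 0, 0, 0, 0], "z":[0, 0, 0, 0, -10, -30, -35, -35, 0, 0], "drx":[0, 0, 0, 0, 0, 0, 0, 0, 0, 0], "dry":[0, 0, 0, 0, 0, 0, 0, 0, 0, 0], "drz":[0, 0, 0, 0, 0, 0, 0, 0, 0, 0]}, jaw=1.0)

```text
time_s: 17.23
tcp_pos: [0.5206, -0.2347, 0.1071]
orientation: [1.618, 2.684, -0.0]
ft_force: [-0.5, -0.3, -0.4]
finger_gap: 0.998
gripper_force: 0.0
```

```bash
python3 - <<'E'
from plan import *
import ov
to([.45,-.156,.1],MON[2],0)
cv2.imwrite('pics/s6.png',env.snapshot('scene'));cv2.imwrite('pics/t6.png',env.snapshot('top'))
a=cv2.imread('pics/s6.png');print([ (len(x),x.mean(),y.mean()) for y,x in [np.where((a[...,1].astype(int)-a[...,[0,2]].max(2)>25)&(np.indices(a.shape[:2])[0]>150)&(np.indices(a.shape[:2])[0]<230)&(np.indices(a.shape[:2])[1]>262)&(np.indices(a.shape[:2])[1]<330))]])
r=(185,130,130,130)
im=cv2.resize(a[r[1]:r[1]+r[3],r[0]:r[0]+r[2]],None,fx=4.6,fy=4.6,interpolation=2)
cv2.imwrite('pics/c6.png',im)
# predicted band/pack corners if seated (z=8) at x=44..48
T=R.from_euler('z',MON[2])
for x in(43,48): print(np.round((proj('scene',T.apply(np.float64([[x-40,-23,54],[x-40,23,54],[x+56,-23,54],[x+56,23,54]])/1e3+[0,.0025,0])+np.r_[MON[:2],0])-[185,130])*4.6).tolist())
E
```

```text
t 17.2333 tcp [ 0.5206 -0.2347  0.1071] shift [ 0.1026 -0.0258  0.0064] rot [ 0.004   0.0067 -0.0002] q [-0.55  0.19  1.82 -0.    1.12 -1.03] F [-0.5 -0.3 -0.4] T [ 0.03 -0.01 -0.02] gap 0.998
[(21, np.float64(284.3333333333333), np.float64(187.9047619047619))]
[[283.0, 219.0], [342.0, 159.0], [467.0, 308.0], [524.0, 244.0]]
[[292.0, 223.0], [351.0, 163.0], [477.0, 313.0], [534.0, 249.0]]
```

View pics/c6.png

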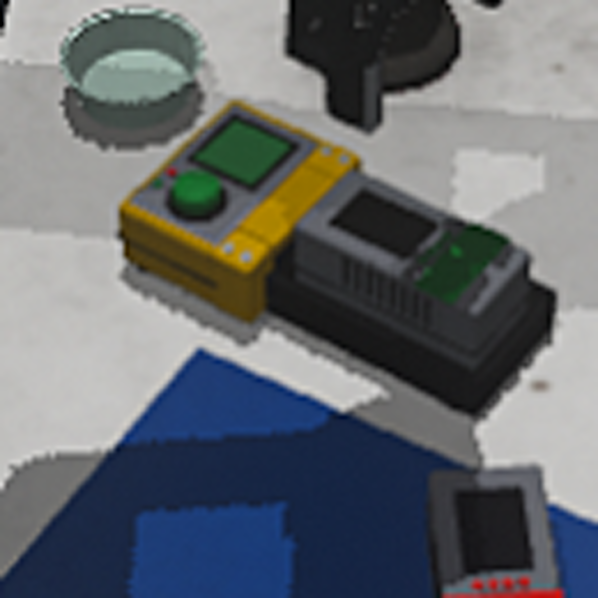

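The pack sits level in the bay: its top face runs from (297,225) to (528,250), close to the predicted seated outline. I'll confirm by touching its tail and front with shut fingers, which also calibrates the tip height.

```bash
cat >> plan.py <<'E'
def at(x,y,z):
    Rm=R.from_euler('z',MON[2]);to(np.r_[MON[:2],0]+Rm.apply([x,y,z]),MON[2],0)
E
python3 -c "
from plan import *
at(.09,.0028,.04)"
```

```text
t 17.3333 tcp [ 0.5175 -0.2329  0.1028] shift [-0.0369  0.0004  0.0628] rot [-0.0004 -0.0005 -0.0003] q [-0.55  0.19  1.83 -0.    1.12 -1.03] F [ 0.   0.6 -0.3] T [0.03 0.03 0.  ] gap 1.003
```

In the tool's units: -0.0185 m is -18.5, -0.0184 m is -18.4.

jog_arm(rows={"x":[-18.5, -18.4, 0, 0, 0, 0, 0, 0, 0, 0, 0], "y":[0, 0.4, 0, 0, 0, 0, 0, 0, 0, 0, 0], "z":[0, 0, 0, 0, 15, 15, 15, 10, 0, 0, 0], "drx":[0, 0, 0, 0, 0, 0, 0, 0, 0, 0, 0], "dry":[0, 0, 0, 0, 0, 0, 0, 0, 0, 0, 0], "drz":[0, 0, 0, 0, 0, 0, 0, 0, 0, 0, 0]}, jaw=0.0, grip_force=30)

```text
time_s: 18.25
tcp_pos: [0.5358, -0.2656, 0.0485]
orientation: [1.622, 2.69, -0.0]
ft_force: [0.5, 0.2, 0.3]
finger_gap: 0.0
gripper_force: 0.0
```

jog_arm(rows={"x":[0, 0, 0, 0], "y":[0, 0, 0, 0], "z":[5, 4, 0, 0], "drx":[0, 0, 0, 0], "dry":[0, 0, 0, 0], "drz":[0, 0, 0, 0]})

```text
time_s: 18.58
tcp_pos: [0.5354, -0.2656, 0.0389]
orientation: [-1.622, -2.69, 0.0]
ft_force: [0.0, -1.1, 0.1]
finger_gap: 0.005
gripper_force: 0.0
```

```bash
python3 -c "
from plan import *
at(.09,.0028,.02);print(env.read_state()['ft_force'])"
```

```text
t 18.5833 tcp [ 0.5354 -0.2656  0.0389] shift [ 0.0005 -0.0002  0.0189] rot [-0.0002 -0.0001 -0.0004] q [-0.58  0.34  1.78 -0.    1.02 -1.06] F [ 0.  -1.1  0.1] T [ 0.02  0.05 -0.02] gap 0.005
[ 0.01276699 -1.05392234  0.09704099]
```

jog_arm(rows={"x":[0, 0, 0, 0], "y":[0, 0, 0, 0], "z":[5, 5, 0, 0], "drx":[0, 0, 0, 0], "dry":[0, 0, 0, 0], "drz":[0, 0, 0, 0]})

```text
time_s: 18.92
tcp_pos: [0.535, -0.2653, 0.0282]
orientation: [-1.622, -2.689, 0.0]
ft_force: [-0.2, 1.5, -0.3]
finger_gap: 0.001
gripper_force: 0.0
```

jog_arm(rows={"x":[0, 0, 0], "y":[0, 0, 0], "z":[3, 0, 0], "drx":[0, 0, 0], "dry":[0, 0, 0], "drz":[0, 0, 0]})

```text
time_s: 19.17
tcp_pos: [0.5355, -0.2657, 0.0259]
orientation: [-1.622, -2.69, 0.0]
ft_force: [0.2, -0.2, -0.3]
finger_gap: 0.003
gripper_force: 0.0
```

jog_arm(rows={"x":[0, 0, 0], "y":[0, 0, 0], "z":[2, 0, 0], "drx":[0, 0, 0], "dry":[0, 0, 0], "drz":[0, 0, 0]})

```text
time_s: 19.42
tcp_pos: [0.5355, -0.2657, 0.024]
orientation: [1.622, 2.69, -0.0]
ft_force: [-0.1, 0.1, -0.0]
finger_gap: 0.001
gripper_force: 0.0
```

jog_arm(rows={"x":[0, 0, 0], "y":[0, 0, 0], "z":[2, 0, 0], "drx":[0, 0, 0], "dry":[0, 0, 0], "drz":[0, 0, 0]})

```text
time_s: 19.67
tcp_pos: [0.5354, -0.2656, 0.0219]
orientation: [-1.622, -2.69, 0.0]
ft_force: [-0.4, -0.0, 0.6]
finger_gap: -0.005
gripper_force: 0.0
```

In the tool's units: 0.002 m is 2.

jog_arm(rows={"x":[0, 0, 0], "y":[0, 0, 0], "z":[2, 0, 0], "drx":[0, 0, 0], "dry":[0, 0, 0], "drz":[0, 0, 0]})

```text
time_s: 19.92
tcp_pos: [0.5354, -0.2656, 0.0199]
orientation: [-1.622, -2.69, 0.0]
ft_force: [-0.7, 1.4, -0.3]
finger_gap: -0.0
gripper_force: 0.0
```

jog_arm(rows={"x":[0, 0, 0], "y":[0, 0, 0], "z":[1.5, 0, 0], "drx":[0, 0, 0], "dry":[0, 0, 0], "drz":[0, 0, 0]})

```text
time_s: 20.17
tcp_pos: [0.5355, -0.2657, 0.0184]
orientation: [1.622, 2.69, -0.0]
ft_force: [0.2, -0.3, -0.0]
finger_gap: -0.002
gripper_force: 0.0
```

jog_arm(rows={"x":[0, 0, 0], "y":[0, 0, 0], "z":[1.5, 0, 0], "drx":[0, 0, 0], "dry":[0, 0, 0], "drz":[0, 0, 0]})

```text
time_s: 20.42
tcp_pos: [0.5358, -0.2658, 0.018]
orientation: [1.622, 2.69, -0.0]
ft_force: [-0.9, 1.4, 6.1]
finger_gap: -0.003
gripper_force: 2.7
```

jog_arm(rows={"x":[0, 0, 0], "y":[0, 0, 0], "z":[1, 0, 0], "drx":[0, 0, 0], "dry":[0, 0, 0], "drz":[0, 0, 0]})

```text
time_s: 20.67
tcp_pos: [0.5358, -0.2659, 0.018]
orientation: [-1.622, -2.69, 0.0]
ft_force: [-3.6, 2.1, 10.4]
finger_gap: 0.001
gripper_force: 5.1
```

jog_arm(rows={"x":[0, 30, 35, 0, 0, 0, 0], "y":[0, 0, 0, 0, 0, 0, 0], "z":[-12, 0, 0, 6.5, 0, 0, 0], "drx":[0, 0, 0, 0, 0, 0, 0], "dry":[0, 0, 0, 0, 0, 0, 0], "drz":[0, 0, 0, 0, 0, 0, 0]})

```text
time_s: 21.25
tcp_pos: [0.5065, -0.2094, 0.0222]
orientation: [1.622, 2.688, -0.0]
ft_force: [0.4, 0.7, -0.5]
finger_gap: 0.002
gripper_force: 0.0
```

jog_arm(rows={"x":[0, 0, 0], "y":[0, 0, 0], "z":[1.5, 0, 0], "drx":[0, 0, 0], "dry":[0, 0, 0], "drz":[0, 0, 0]})

```text
time_s: 21.5
tcp_pos: [0.5057, -0.209, 0.0202]
orientation: [1.623, 2.689, -0.0]
ft_force: [-0.4, 0.5, 0.7]
finger_gap: -0.006
gripper_force: 0.0
```

jog_arm(rows={"x":[0, 0, 0], "y":[0, 0, 0], "z":[1.5, 0, 0], "drx":[0, 0, 0], "dry":[0, 0, 0], "drz":[0, 0, 0]})

```text
time_s: 21.75
tcp_pos: [0.5052, -0.2083, 0.0184]
orientation: [-1.623, -2.69, 0.0]
ft_force: [0.4, 0.0, 0.0]
finger_gap: 0.004
gripper_force: 0.0
```

In the tool's units: -0.02 m is -20, -0.025 m is -25.

jog_arm(rows={"x":[0, 0, 0], "y":[0, 0, 0], "z":[-20, -25, 0], "drx":[0, 0, 0], "dry":[0, 0, 0], "drz":[0, 0, 0]})

```text
time_s: 22.0
tcp_pos: [0.5088, -0.2102, 0.0682]
orientation: [1.618, 2.683, 0.0]
ft_force: [1.2, 0.2, 1.3]
finger_gap: -0.002
gripper_force: 0.0
```

```bash
python3 -c "
from plan import *
at(-.0435,-.0192,.02)"
```

```text
t 22.0 tcp [ 0.5088 -0.2102  0.0682] shift [ 0.0729 -0.0248  0.0475] rot [ 0.0046  0.0076 -0.0003] q [-0.52  0.2   1.89 -0.    1.04 -1.  ] F [1.2 0.2 1.3] T [-0.04 -0.07  0.03] gap -0.002
```

In the tool's units: 0.0235 m is 23.5, 0.02 m is 20.

jog_arm(rows={"x":[23.5, 23.5, 23.5, 0, 0, 0, 0, 0, 0], "y":[-8.3, -8.3, -8.3, 0, 0, 0, 0, 0, 0], "z":[0, 0, 0, 20, 10, 0, 0, 0, 0], "drx":[0, 0, 0, 0, 0, 0, 0, 0, 0], "dry":[0, 0, 0, 0, 0, 0, 0, 0, 0], "drz":[0, 0, 0, 0, 0, 0, 0, 0, 0]})

```text
time_s: 22.75
tcp_pos: [0.4515, -0.1583, 0.0342]
orientation: [1.622, 2.688, -0.0]
ft_force: [-0.5, 0.7, -0.6]
finger_gap: -0.001
gripper_force: 0.0
```

```bash
python3 -c "
from plan import *
at(-.0435,-.0192,.02)"
```

```text
t 22.75 tcp [ 0.4515 -0.1583  0.0342] shift [-0.0001  0.0019  0.0142] rot [ 0.0009  0.0016 -0.0007] q [-0.48  0.11  2.07 -0.    0.96 -0.97] F [-0.5  0.7 -0.6] T [ 0.01  0.09 -0.01] gap -0.001
```

In the tool's units: 0.006 m is 6, 0.004 m is 4.

jog_arm(rows={"x":[0, 0, 0, 0, 0, 0], "y":[1.5, 0, 0, 0, 0, 0], "z":[6, 6, 4, 0, 0, 0], "drx":[0, 0, 0, 0, 0, 0], "dry":[0, 0, 0, 0, 0, 0], "drz":[0, 0, 0, 0, 0, 0]})

```text
time_s: 23.25
tcp_pos: [0.4516, -0.1568, 0.0173]
orientation: [-1.622, -2.69, 0.0]
ft_force: [0.5, 0.2, 0.6]
finger_gap: -0.002
gripper_force: 0.0
```

jog_arm(rows={"x":[0, 0, 0, 0], "y":[0, 0, 0, 0], "z":[1, 1, 0, 0], "drx":[0, 0, 0, 0], "dry":[0, 0, 0, 0], "drz":[0, 0, 0, 0]})

```text
time_s: 23.58
tcp_pos: [0.4517, -0.1568, 0.0156]
orientation: [1.622, 2.69, -0.0]
ft_force: [0.1, -0.6, -0.6]
finger_gap: 0.002
gripper_force: 0.0
```

In the tool's units: 0.001 m is 1.

jog_arm(rows={"x":[0, 0, 0], "y":[0, 0, 0], "z":[1, 0, 0], "drx":[0, 0, 0], "dry":[0, 0, 0], "drz":[0, 0, 0]})

```text
time_s: 23.83
tcp_pos: [0.4518, -0.1569, 0.0146]
orientation: [1.622, 2.69, -0.0]
ft_force: [-0.4, 0.4, 0.6]
finger_gap: 0.0
gripper_force: 0.2
```

jog_arm(rows={"x":[0, 0, 0], "y":[0, 0, 0], "z":[1, 0, 0], "drx":[0, 0, 0], "dry":[0, 0, 0], "drz":[0, 0, 0]})

```text
time_s: 24.08
tcp_pos: [0.4519, -0.1569, 0.0138]
orientation: [1.622, 2.69, -0.0]
ft_force: [-1.3, 0.5, 3.1]
finger_gap: -0.001
gripper_force: 1.6
```

jog_arm(rows={"x":[0, 0, 0], "y":[0, 0, 0], "z":[0.7, 0, 0], "drx":[0, 0, 0], "dry":[0, 0, 0], "drz":[0, 0, 0]})

```text
time_s: 24.33
tcp_pos: [0.4519, -0.1569, 0.013]
orientation: [1.622, 2.69, -0.0]
ft_force: [-0.9, 0.2, 3.7]
finger_gap: 0.002
gripper_force: 2.0
```

jog_arm(rows={"x":[0, 0, 0], "y":[0, 0, 0], "z":[0.7, 0, 0], "drx":[0, 0, 0], "dry":[0, 0, 0], "drz":[0, 0, 0]})

```text
time_s: 24.58
tcp_pos: [0.4519, -0.1569, 0.0121]
orientation: [1.622, 2.69, -0.0]
ft_force: [-0.3, 0.3, 4.1]
finger_gap: 0.005
gripper_force: 1.7
```

In the tool's units: 0.0007 m is 0.7.

jog_arm(rows={"x":[0, 0, 0], "y":[0, 0, 0], "z":[0.7, 0, 0], "drx":[0, 0, 0], "dry":[0, 0, 0], "drz":[0, 0, 0]})

```text
time_s: 24.83
tcp_pos: [0.4519, -0.1569, 0.0113]
orientation: [1.622, 2.689, -0.0]
ft_force: [0.3, -0.4, 2.7]
finger_gap: 0.001
gripper_force: 1.2
```

The force dropped from 4.1 to 2.7 N at about 3.5 mm travel, so the key has clicked. I'll let go and retreat straight up.

In the tool's units: -0.025 m is -25, -0.02 m is -20.

jog_arm(rows={"x":[0, 0, 0, 0, 0, 0, 0, 0, 0, 0], "y":[0, 0, 0, 0, 0, 0, 0, 0, 0, 0], "z":[-5, -15, -25, -25, -20, 0, 0, 0, 0, 0], "drx":[0, 0, 0, 0, 0, 0, 0, 0, 0, 0], "dry":[0, 0, 0, 0, 0, 0, 0, 0, 0, 0], "drz":[0, 0, 0, 0, 0, 0, 0, 0, 0, 0]})

```text
time_s: 25.67
tcp_pos: [0.4502, -0.1561, 0.0997]
orientation: [-1.621, -2.687, 0.001]
ft_force: [0.2, 0.8, 0.8]
finger_gap: 0.002
gripper_force: 0.0
```

```bash
python3 - <<'E'
from plan import *
cv2.imwrite('pics/s7.png',env.snapshot('scene'))
a=cv2.imread('pics/s7.png')[120:310,150:360];cv2.imwrite('pics/c7.png',cv2.resize(a,None,fx=3,fy=3,interpolation=2))
print(env.read_state()['ft_force'])
E
```

```text
[ 0.03445605 -0.25075494  0.28481352]
```

View pics/c7.png

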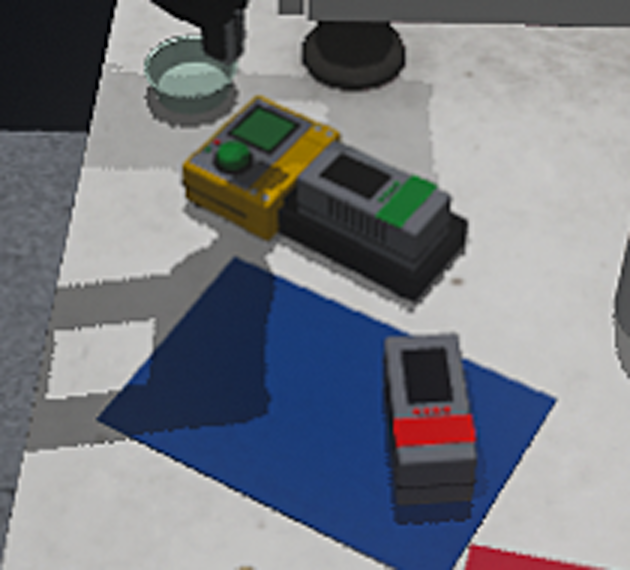

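The pack lies flat in the bay (green band at 405,200), the key is up (233,153), the spent pack is where it was and the gripper is clear.

```bash
python3 -c "
from cell import env
print(env.hand_in())"
```

```text
the job is handed in; nothing more can be done
None
```

The charged pack is seated flat in the monitor's bay, the key was pressed until it clicked (about 3.5 mm, short of its stop) and released, and the job was handed in at about 26 s; while finding the grip height, the fingertips pressed on the charged pack's top with about 55 N at the wrist (the 40 N limit is for the arm and gripper body).

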